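# Pack seven sample bottles in a round tin

### The job

Pack the two sample bottles that stand on the bench into the round tin with the five that are already there, so that all seven stand upright on the tin's floor, one in the middle and six round it. They only just fit: shift the bottles in the tin together to make room, and ease the new ones down without ramming them or knocking any bottle over. Leave the tin lid, the petri dish and the beaker where they are.

Things in the scene. Friction and masses are not known exactly. Their poses are not given: they have to be found in the camera images.
- tin: Round open aluminium tin, fixed to the bench. Inner diameter 183 mm, floor 4 mm above the bench, rim 34 mm above the bench, wall 3 mm (5 mm at the rolled rim). Origin: centre of the underside. Seven 60 mm bottles fit only as one in the middle and six round it against the wall (ring radius about 61 mm), with about 1.5 mm to spare between neighbours.
- bottle1: White bottle, yellow band, tall blue cap; upright, rigid, 0.10-0.21 kg. Body 60 mm across from 12 to 38 mm height, bevelled below to 50 mm across at the underside, shoulder sloping in from 38 to 50 mm; cap 30 mm across from 50 to 85 mm, to be gripped above the shoulder. Origin: centre of underside, z up. Starts in the tin, one of five loosely spread round the wall; slides easily.
- bottle2: White bottle, yellow band, tall blue cap; upright, rigid, 0.10-0.21 kg. Body 60 mm across from 12 to 38 mm height, bevelled below to 50 mm across at the underside, shoulder sloping in from 38 to 50 mm; cap 30 mm across from 50 to 85 mm, to be gripped above the shoulder. Origin: centre of underside, z up. Starts in the tin, one of five loosely spread round the wall; slides easily.
- bottle3: White bottle, yellow band, tall blue cap; upright, rigid, 0.10-0.21 kg. Body 60 mm across from 12 to 38 mm height, bevelled below to 50 mm across at the underside, shoulder sloping in from 38 to 50 mm; cap 30 mm across from 50 to 85 mm, to be gripped above the shoulder. Origin: centre of underside, z up. Starts in the tin, one of five loosely spread round the wall; slides easily.
- bottle4: White bottle, yellow band, tall blue cap; upright, rigid, 0.10-0.21 kg. Body 60 mm across from 12 to 38 mm height, bevelled below to 50 mm across at the underside, shoulder sloping in from 38 to 50 mm; cap 30 mm across from 50 to 85 mm, to be gripped above the shoulder. Origin: centre of underside, z up. Starts in the tin, one of five loosely spread round the wall; slides easily.
- bottle5: White bottle, yellow band, tall blue cap; upright, rigid, 0.10-0.21 kg. Body 60 mm across from 12 to 38 mm height, bevelled below to 50 mm across at the underside, shoulder sloping in from 38 to 50 mm; cap 30 mm across from 50 to 85 mm, to be gripped above the shoulder. Origin: centre of underside, z up. Starts in the tin, one of five loosely spread round the wall; slides easily.
- bottle6: White bottle, yellow band, tall blue cap; upright, rigid, 0.10-0.21 kg. Body 60 mm across from 12 to 38 mm height, bevelled below to 50 mm across at the underside, shoulder sloping in from 38 to 50 mm; cap 30 mm across from 50 to 85 mm, to be gripped above the shoulder. Origin: centre of underside, z up. Starts on the bench.
- bottle7: White bottle, yellow band, tall blue cap; upright, rigid, 0.10-0.21 kg. Body 60 mm across from 12 to 38 mm height, bevelled below to 50 mm across at the underside, shoulder sloping in from 38 to 50 mm; cap 30 mm across from 50 to 85 mm, to be gripped above the shoulder. Origin: centre of underside, z up. Starts on the bench.
- tin_lid: Bystander: the tin's flat aluminium lid lying on the bench, diameter 197 mm, 14 mm thick. Origin: centre of the underside.
- petri_dish: Bystander: closed amber petri dish, diameter 94 mm, 16 mm high, on the bench. Origin: centre of the underside.
- beaker: Bystander: glass beaker, 72 mm wide, 85 mm high, on the bench. Origin: centre of the underside.
Mind the look-alikes: they are no part of the job. What is shaped like the bottle6 but turquoise is not meant.

How it is judged:
At the end, for the whole second after the job is handed in: All seven bottles stand in the tin: each centre within 66 mm of the tin's axis, underside less than 4 mm above the tin's floor, upright within 0.06 rad, and at rest (below 20 mm/s) (horizontal distance between each of bottle1, bottle2, bottle3, bottle4, bottle5, bottle6, bottle7 and tin below 0.066 m and z of each of bottle1, bottle2, bottle3, bottle4, bottle5, bottle6, bottle7 in the frame of tin below 0.008 m and angle between each of bottle1, bottle2, bottle3, bottle4, bottle5, bottle6, bottle7's own z axis and vertical below 0.06 rad and linear speed of each of bottle1, bottle2, bottle3, bottle4, bottle5, bottle6, bottle7 below 0.02 m/s); the robot touches nothing.
It fails at once if a bottle is tipped by more than 0.6 rad (angle between any of bottle1, bottle2, bottle3, bottle4, bottle5, bottle6, bottle7's own z axis and vertical above 0.6 rad).
It fails at once if a bottle is rammed against the tin with more than 60 N (contact force between any of bottle1, bottle2, bottle3, bottle4, bottle5, bottle6, bottle7 and tin above 60 N).
It fails at once if the tin lid, the petri dish or the beaker is moved by more than 30 mm (distance of any of tin_lid, petri_dish, beaker from where it was at the start of the episode above 0.03 m).
It also fails if it takes over 72 s, if anything falls off the work surface, if the arm or the gripper's body presses on something with over 40 N, if the wrist force passes 120 N, or if a joint passes its speed limit or range.

### The arm

A 6-joint arm with a two-finger parallel gripper is mounted at the origin on the work surface. World frame = base frame: x ahead of the robot, y to its left, z up, the work surface at z = 0. Lengths are in m, angles in rad, forces in N, time in s.
With the tool pointing down it reaches from about 0.225 to 0.875 m from the base axis. Payload 3.4 kg.
Tool frame: the origin (TCP) lies between the finger pads; the fingertips stand 11 mm ahead of it and the grasp point (between the pads) lies 8 mm behind it; z points along the fingers, y is the line along which they close (so a half turn about z gives the same grasp; the last joint's range is limited). The gripper opens to 85 mm and grips with 20 to 120 N. Pads are 22 mm wide; open, the fingers measure 114 mm over their backs; the gripper's body (76 mm by 85 mm) begins 54 mm behind the grasp point. The pads swing forward as they close: fully open they stand 13 mm farther back than shut.
Start: joints at [-1.47, 0.276, 1.505, -0, 1.361, -0.121], TCP at [0.126, -0.561, 0.242] pointing down, gripper open.
Joint ranges: [-2.89, 2.89], [-0.75, 2.08], [0.22, 2.7], [-1.18, 4.32], [0.11, 2.71], [-2.7, 2.7]. Speed limits (rad/s): [2.57, 2.57, 3.14, 3.14, 3.14, 3.14].

### API

Orientations are given as a unit quaternion [w, x, y, z].
In Python, from rig import manip, imaging gives the robot as it stands. The module is installed in compiled form; this text tells all that it offers.
- The arm moves only by the tool jog_arm, never from a script. Its argument "deltas" is one flat list of numbers, 7 for each row, row after row: the turn, a rotation vector about the world's x, y, z in degrees, then the shift along the world's x, y, z in mm, then the opening, from 0 (shut) to 1 (fully open). In form: [ax, ay, az, tx, ty, tz, gripper, ax, ay, az, tx, ty, tz, gripper, ...]. A call has 1 to 20 rows; each row is the pose to reach, as a shift and turn from the pose commanded when the call began; what a row does not reach only later rows make up. A row lasts 1/10 s, in which the tool goes at most 50 mm and 8.59 degrees, less where a joint would pass 70% of its speed; a pose out of reach is approached as far as the arm can. A call with a gripper value outside its range is refused whole. The fingers move at their own pace and stop on an object; "grip_force" is the grip in N (left out, the last holds). Time passes only in rows, so rows that repeat a pose let the fingers close. It gives the time, the measured TCP pose, the force, the opening and the grip force at its end, in the units of the state.
- manip.get_state(): the state, without advancing time (a new reading comes with each control period).
- imaging.get_image(name): name is "scene" or "top"; returns the picture (400x640x3 uint8, blue, green, red); there is no depth.
- imaging.calibration(name): a dict with "mtx" (3x3 intrinsics, pixels), "cam_to_world" (4x4, takes a point from camera to world coordinates). Camera axes: x right, y down, z forward; pixel columns grow to the right and rows downward; lengths in m; the calibration is good to about 2 mm. A picture is of the moment at which its call begins. calibration takes no time and is no camera call.
- manip.sign_off(): hands the job in; it is judged then, once.
The state is a dict: "clock": time; "qpos": joint angles; "qd": joint speeds; "effort": joint torques, N m; "position": TCP position; "ee_rot": TCP orientation; "contact_force": force on the tool from outside, world axes, zero at the start; "moment": the same for the moment, N m; "width": finger opening in m; "gripper_force": force on a finger pad.
Only numpy, scipy, OpenCV 4.12 (cv2) and the standard library are available. Lean on these libraries where they do the work, as an engineer would, in place of code of your own. Each camera call takes 0.05 s, during which the arm holds its last target. There are 200 camera calls.

## Working session

There is one attempt and no reset: what is moved stays moved. The work goes in short steps, Python scripts to look and compute and a tool call to move; the robot and the scene stay as the last step left them, time stands still between calls to the robot, and variables do not carry over. Pictures are saved under pics/ and viewed, at most 12 in all, crops included, and the job is handed in when it is done.

Besides the shell and the picture viewer there is one more tool, called after ">>>" as name(argument=value, ...) on one line, values as JSON. jog_arm: Moves the arm, as the interface text tells. Its arguments: {"type":"object","properties":{"deltas":{"type":"array"},"grip_force":{"type":"number"}},"required":["deltas"]}

```bash
mkdir -p pics; python3 - <<'E'
from rig import manip, imaging
import cv2
for n in("top","scene"):
    cv2.imwrite(f"pics/{n}0.png",imaging.get_image(n)); c=imaging.calibration(n); print(n,c["mtx"],c["cam_to_world"])
s=manip.get_state();print(s["clock"],s["position"],s["ee_rot"],s["width"])
E
```

```text
top [[400.76257163   0.         316.67362755]
 [  0.         400.76257163 200.7296993 ]
 [  0.           0.           1.        ]] [[ 0.02047981 -0.98986525  0.14052533  0.36898746]
 [-0.99973815 -0.02171059 -0.00723085  0.06037549]
 [ 0.01020846 -0.14034045 -0.99005068  1.13267671]
 [ 0.          0.          0.          1.        ]]
scene [[432.49023956   0.         321.03552447]
 [  0.         432.49023956 189.37165446]
 [  0.           0.           1.        ]] [[-0.40184731  0.65514415 -0.6397694   1.26473868]
 [ 0.91570574  0.28850795 -0.27972515  0.37766797]
 [ 0.00131826 -0.69824731 -0.7158554   0.87422767]
 [ 0.          0.          0.          1.        ]]
0.1 [ 0.1264287  -0.56044379  0.24150955] [-8.43403829e-04  9.93857504e-01  1.10664134e-01  1.53448696e-05] 0.08565060370696129
```

View pics/top0.png

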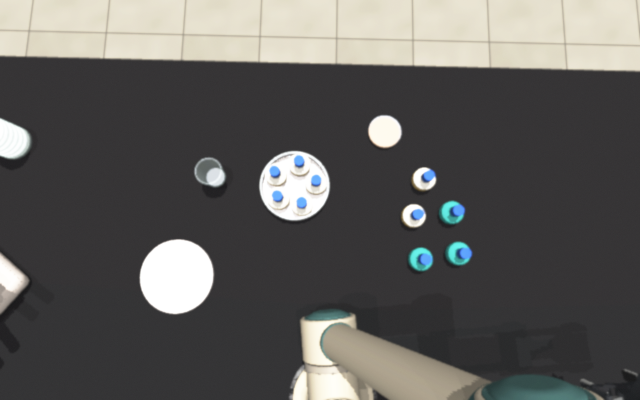

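View pics/scene0.png

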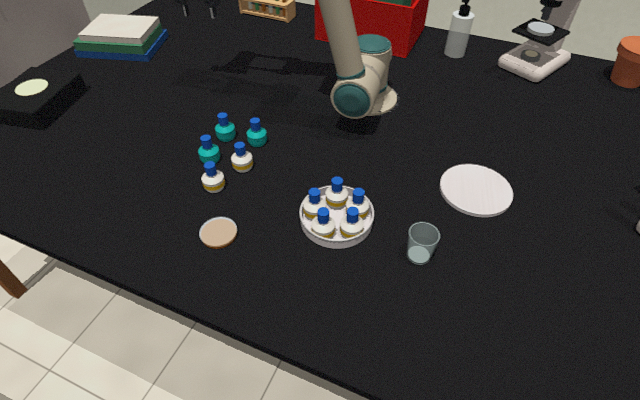

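```bash
cat > h.py <<'E'
from rig import manip, imaging
import cv2, numpy as np
from scipy.optimize import least_squares
C={n:imaging.calibration(n) for n in("top","scene")}
def proj(n,P):
    T=np.linalg.inv(C[n]["cam_to_world"]); p=(np.atleast_2d(P)@T[:3,:3].T+T[:3,3])@C[n]["mtx"].T
    return p[:,:2]/p[:,2:]
def unproj(n,uv,z):
    T=C[n]["cam_to_world"]; d=T[:3,:3]@np.linalg.solve(C[n]["mtx"],[*uv,1]); t=(z-T[2,3])/d[2]
    return (T[:3,3]+t*d)[:2]
a=np.linspace(0,2*np.pi,40,endpoint=False); ring=lambda x,y,z,r:np.c_[x+r*np.cos(a),y+r*np.sin(a),0*a+z]
def cen(n,x,y,z0):
    h=cv2.convexHull(proj(n,np.r_[ring(x,y,z0+.05,.015),ring(x,y,z0+.085,.015)]).astype(np.float32))
    m=cv2.moments(h); return np.array([m["m10"],m["m01"]])/m["m00"]
def caps(n,im):
    hsv=cv2.cvtColor(im,cv2.COLOR_BGR2HSV); m=cv2.inRange(hsv,(103,130,60),(125,255,255))
    k,l,s,c=cv2.connectedComponentsWithStats(m)
    return [(c[i],s[i,4]) for i in range(1,k) if s[i,4]>25]
def bottles(ims,tin=None,tol=12):
    out=[]; S=[c for c,_ in caps("scene",ims["scene"])]
    for c,ar in caps("top",ims["top"]):
        xy=unproj("top",c,.07)
        if not(.2<xy[0]<.8): continue
        z0=.004 if tin is not None and np.hypot(*(xy-tin))<.09 else 0
        t=least_squares(lambda p:cen("top",*p,z0)-c,xy).x
        q=cen("scene",*t,z0); d=[np.hypot(*(s-q)) for s in S]; j=int(np.argmin(d)) if d else -1
        sc=least_squares(lambda p:cen("scene",*p,z0)-S[j],t).x if d and d[j]<tol else None
        out.append((c,ar,t,sc,z0))
    return out
E
cat > m.py <<'E'
import sys; from h import *
ims={n:imaging.get_image(n) for n in("top","scene")}
tin=np.array([float(v) for v in sys.argv[2:4]]) if len(sys.argv)>3 else None
for c,ar,t,sc,z0 in bottles(ims,tin):
    s=f"px {c.round(1)} a{ar} top {np.round(t*1000,1)} scene {None if sc is None else np.round(sc*1000,1)}"
    if tin is not None and z0: d=((t+sc)/2 if sc is not None else t)-tin; s+=f" rel r {np.hypot(*d)*1000:.1f} ang {np.degrees(np.arctan2(d[1],d[0])):.0f}"
    print(s)
if sys.argv[1]!="-":
    a1=cv2.resize(ims["top"][140:280,240:480],None,fx=3.3,fy=3.3,interpolation=2); a2=cv2.resize(ims["scene"][100:260,190:400],None,fx=3,fy=3)
    cv2.imwrite(f"pics/{sys.argv[1]}_t.png",a1); cv2.imwrite(f"pics/{sys.argv[1]}_s.png",a2)
print(manip.get_state()["clock"])
E
python3 - <<'E'
from h import *
im=cv2.imread("pics/top0.png"); cv2.imwrite("pics/c.png",cv2.resize(im[140:280,250:480],None,fx=3.4,fy=3.4,interpolation=2))
g=cv2.imread("pics/scene0.png")
cv2.imwrite("pics/cs.png",cv2.resize(g[165:255,285:390],None,fx=6,fy=6,interpolation=2))
E
python3 m.py -
```

```text
px [298.7 160.9] a74 top [628.2 103.7] scene [623.  102.2]
px [274.5 171.5] a76 top [597.3 168.3] scene [592.1 167.3]
px [428.5 175.3] a97 top [ 596.4 -249.3] scene [ 591.6 -249.2]
px [315.6 180.3] a69 top [575.5  56.6] scene [568.7  53.3]
px [277.  195.9] a71 top [530.6 159.1] scene [523.7 157.7]
px [301.4 202.6] a69 top [514.   93.4] scene [506.8  91. ]
px [457.6 210.3] a132 top [ 502.5 -325.9] scene [ 498.1 -325.3]
px [417. 214.] a82 top [ 489.9 -216.3] scene [ 485.2 -219.3]
px [464.3 252.9] a139 top [ 389.3 -340.3] scene [ 384.8 -341.3]
px [424.6 258.9] a113 top [ 371.6 -234.8] scene [ 367.3 -236.4]
0.2
```

View pics/c.png

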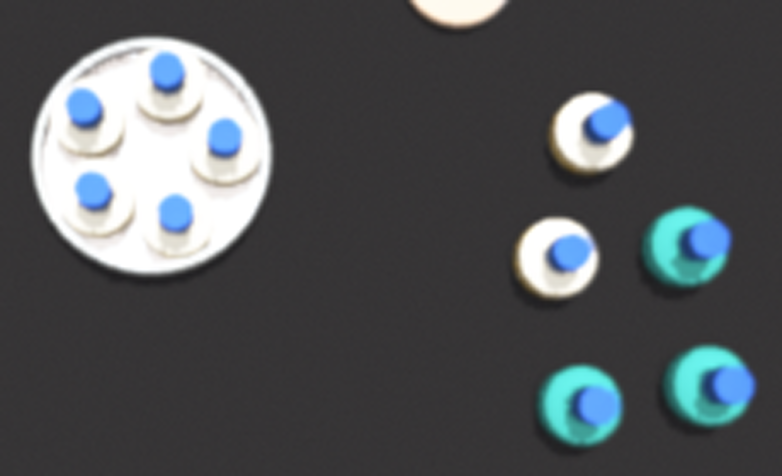

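View pics/cs.png

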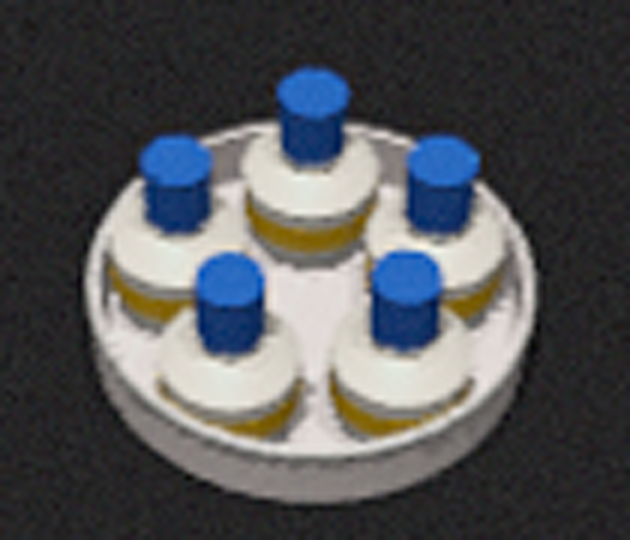

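The two white bottles are at top-view pixels (424,179) and (413,216). The ones at (452,213), (421,260) and (459,254) are turquoise look-alikes. In the crop the white bodies are at (592,133) and (557,258). The five bottles in the tin sit about 72° apart.

```bash
cat > tin.py <<'E'
from h import *
def fit(n,im,g):
    m=(im.max(2)>105).astype(np.uint8)*255
    m=cv2.morphologyEx(m,cv2.MORPH_CLOSE,np.ones((5,5)))
    k,l,s,c=cv2.connectedComponentsWithStats(m); i=l[tuple(proj(n,[*g,.004])[0].round().astype(int)[::-1])]
    ct=max(cv2.findContours((l==i).astype(np.uint8),0,1)[0],key=cv2.contourArea)[:,0].astype(float)
    T=C[n]["cam_to_world"]
    # contour pixels on the far side belong to the rim: keep points beyond the centre row
    cy=proj(n,[*g,.034])[0]
    ct=ct[ct[:,1]<cy[1]+2]
    P=np.array([unproj(n,u,.034) for u in ct])
    r=least_squares(lambda p:np.hypot(*(P-p[:2]).T)-p[2],[*g,.0965],loss="soft_l1",f_scale=.001)
    r2=least_squares(lambda p:np.hypot(*(P-p[:2]).T)-.0965,g,loss="soft_l1",f_scale=.001)
    return r.x*1000,r2.x*1000,len(ct),np.sqrt(np.mean(r2.fun**2))*1000
for n,f in(("top","pics/top0.png"),("scene","pics/scene0.png")): print(n,*fit(n,cv2.imread(f),[.568,.115]))
from scipy.spatial.transform import Rotation as R
s=manip.get_state(); q=s["ee_rot"]; y=R.from_quat([*q[1:],q[0]]).as_matrix()[:,1]; print("closing line",np.degrees(np.arctan2(y[1],y[0])))
E
python3 tin.py
```

```text
top [568.27341622 116.07499914  97.8928755 ] [570.02825572 116.07215374] 102 1.0294968213259552
scene [562.22342286 113.59208418  94.55573236] [564.92809239 114.52502636] 113 9.510702332937571
closing line -77.29314575374349
```

>>> jog_arm(deltas=[0,0,-13,499,663,-60,0.6,0,0,-13,499,663,-60,0.6,0,0,-13,499,663,-60,0.6,0,0,-13,499,663,-60,0.6,0,0,-13,499,663,-60,0.6,0,0,-13,499,663,-60,0.6,0,0,-13,499,663,-60,0.6,0,0,-13,499,663,-60,0.6,0,0,-13,499,663,-60,0.6,0,0,-13,499,663,-60,0.6,0,0,-13,499,663,-60,0.6,0,0,-13,499,663,-60,0.6,0,0,-13,499,663,-60,0.6,0,0,-13,499,663,-60,0.6,0,0,-13,499,663,-60,0.6,0,0,-13,499,663,-60,0.6,0,0,-13,499,663,-60,0.6,0,0,-13,499,663,-60,0.6,0,0,-13,499,663,-60,0.6,0,0,-13,499,663,-60,0.6], grip_force=20)

```text
clock: 2.2
position: [0.6247, 0.1012, 0.1821]
ee_rot: [0.0, 1.0, -0.003, -0.001]
contact_force: [-0.1, -0.2, 0.1]
width: 0.0513
gripper_force: 0.0
```

>>> jog_arm(deltas=[0,0,0,0,0,-40,0.6,0,0,0,0,0,-75,0.6,0,0,0,0,0,-95,0.6,0,0,0,0,0,-107,0.6,0,0,0,0,0,-107,0.6])

```text
clock: 2.7
position: [0.6241, 0.1009, 0.0742]
ee_rot: [0.0, 1.0, -0.003, -0.002]
contact_force: [0.1, -0.7, 0.4]
width: 0.0512
gripper_force: 0.0
```

```bash
python3 m.py d1 .566 .115
```

```text
px [274.3 170.8] a71 top [598.4 168.6] scene [595.6 168.4] rel r 61.8 ang 60
px [428.5 175.2] a101 top [ 596.6 -249.5] scene [ 591.3 -249.3]
px [457.6 210.1] a135 top [ 502.8 -325.8] scene [ 498.1 -325.5]
px [417. 214.] a83 top [ 490.  -216.5] scene [ 485.2 -219.2]
px [464.3 253. ] a140 top [ 389.2 -340.4] scene [ 384.6 -341.3]
px [424.9 258.9] a118 top [ 371.6 -235.5] scene [ 367.1 -236.5]
2.8
```

View pics/d1_s.png

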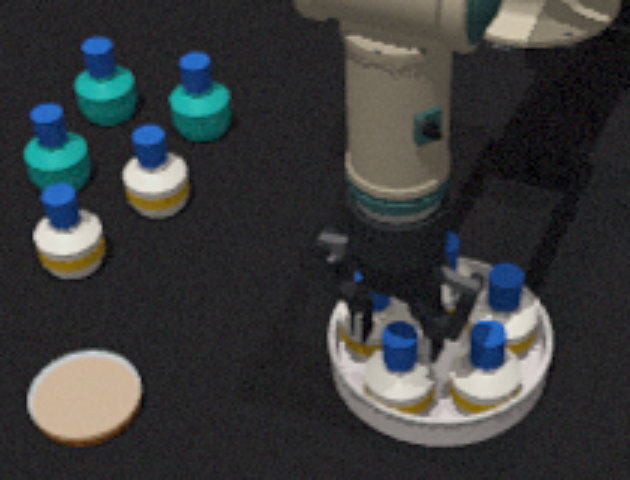

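>>> jog_arm(deltas=[0,0,0,0,0,0,0.3,0,0,0,0,0,0,0.2,0,0,0,0,0,0,0.2,0,0,0,0,0,0,0.2,0,0,0,0,0,0,0.2], grip_force=20)

```text
clock: 3.3
position: [0.6266, 0.1021, 0.0771]
ee_rot: [0.0, 1.0, -0.002, 0.002]
contact_force: [-0.8, -1.0, 6.9]
width: 0.0292
gripper_force: 20.2
```

```bash
python3 - <<'E'
from h import *
im=imaging.get_image("scene"); im2=imaging.get_image("top")
for n,i in(("scene",im),("top",im2)):
  for c,a in caps(n,i):
    print(n,c.round(1),a,(unproj(n,c,.0715)*1000).round(1))
cv2.imwrite("pics/e.png",cv2.resize(im[165:265,270:400],None,fx=5,fy=5,interpolation=2))
E
```

```text
scene [124.6  52.1] 695 [ 185.4 -899.5]
scene [222.5 118.1] 129 [ 388.5 -337.9]
scene [254.8 123.3] 126 [ 371.4 -233.4]
scene [205.8 140.9] 147 [ 501.9 -322.1]
scene [239.5 147.8] 141 [ 489.1 -216.3]
scene [209.7 167.9] 151 [ 594.5 -246.3]
scene [340.5 182.1] 41 [502.3 100.2]
scene [358.1 195.1] 163 [527.9 159.1]
scene [320.9 214.3] 149 [625.7  98.1]
scene [352.1 214.4] 161 [595.2 168.2]
top [274.  170.8] 76 [598.6 169.5]
top [428.5 175.2] 101 [ 595.9 -248.6]
top [457.6 210.1] 135 [ 502.4 -324.8]
top [417.1 213.9] 85 [ 489.9 -216.1]
top [464.3 253. ] 140 [ 389.1 -339.3]
top [424.8 258.9] 119 [ 371.5 -234.7]
```

View pics/e.png

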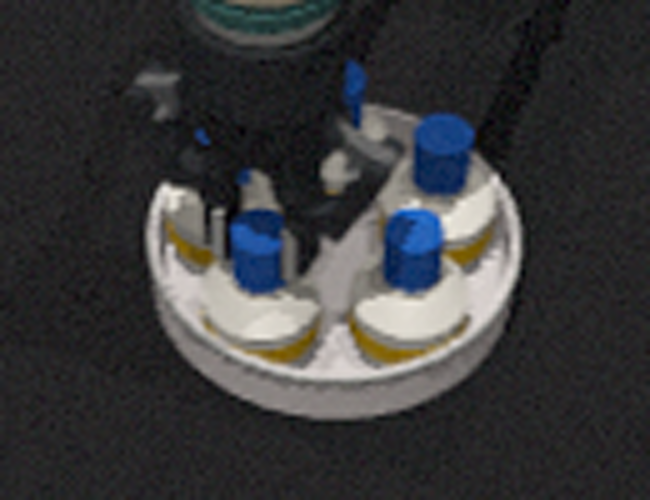

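>>> jog_arm(deltas=[0,0,0,0,0,3,0.2,0,0,0,1,4,3,0.2,0,0,0,2,8,3,0.2,0,0,0,2.5,13,3,0.2,0,0,0,2.5,18,3,0.2,0,0,0,2.5,23,3,0.2,0,0,0,2,27,3,0.2,0,0,0,2,28,3,0.2,0,0,0,2,28,3,0.2])

```text
clock: 4.3
position: [0.6273, 0.1303, 0.0783]
ee_rot: [0.0, 1.0, -0.002, -0.0]
contact_force: [0.6, 0.4, -1.2]
width: 0.0289
gripper_force: 20.0
```

>>> jog_arm(deltas=[0,0,0,0,0,0,0.5,0,0,0,0,0,0,0.5,0,0,0,0,0,35,0.5,0,0,0,0,0,75,0.5,0,0,84,-55,-75,75,0.6,0,0,84,-55,-75,75,0.6,0,0,84,-55,-75,75,0.6,0,0,84,-55,-75,75,0.6,0,0,84,-55,-75,75,0.6,0,0,84,-55,-75,75,0.6,0,0,84,-55,-75,75,0.6,0,0,84,-55,-75,75,0.6,0,0,84,-55,-75,75,0.6,0,0,84,-55,-75,75,0.6,0,0,84,-55,-75,75,0.6])

```text
clock: 5.8
position: [0.5725, 0.0549, 0.1536]
ee_rot: [0.0, 0.745, 0.667, 0.0]
contact_force: [-0.4, 0.8, 0.5]
width: 0.0513
gripper_force: 0.0
```

```bash
python3 m.py f1 .567 .115
```

```text
px [272.  174.2] a77 top [588.8 174.5] scene [587.1 174.3] rel r 63.0 ang 71
px [428.5 175.3] a99 top [ 596.4 -249.3] scene [ 591.4 -249.1]
px [274.6 195.2] a30 top [531.8 165.2] scene [527.3 158.8] rel r 60.1 ang 129
px [301.2 202.2] a72 top [514.5  93.7] scene [510.9  93. ] rel r 58.5 ang -158
px [457.6 210.2] a134 top [ 502.7 -325.9] scene [ 498.  -325.5]
px [417. 214.] a83 top [ 490.  -216.5] scene [ 485.4 -219.2]
px [464.3 252.9] a139 top [ 389.4 -340.4] scene [ 384.3 -341.5]
px [424.7 258.9] a117 top [ 371.6 -235.2] scene [ 367.1 -236.4]
5.9
```

>>> jog_arm(deltas=[0,0,0,0,0,-35,0.6,0,0,0,0,0,-65,0.6,0,0,0,0,0,-75,0.6,0,0,0,0,0,-75,0.6,0,0,0,0,0,-75,0.2,0,0,0,0,0,-75,0.2,0,0,0,0,0,-75,0.2,0,0,0,0,0,-75,0.2,0,0,0,0,0,-75,0.2])

```text
clock: 6.8
position: [0.5738, 0.055, 0.0798]
ee_rot: [0.001, 0.745, 0.667, 0.001]
contact_force: [1.3, 0.4, 6.5]
width: 0.0289
gripper_force: 21.9
```

>>> jog_arm(deltas=[0,0,0,0,0,2,0.2,0,0,0,-4,0,2,0.2,0,0,0,-8,-0.5,2,0.2,0,0,0,-13,-0.5,2,0.2,0,0,0,-18,0,2,0.2,0,0,0,-23,1,2,0.2,0,0,0,-27,2.5,2,0.2,0,0,0,-28,3,2,0.2,0,0,0,-28,3,2,0.2])

```text
clock: 7.7
position: [0.5442, 0.0582, 0.0804]
ee_rot: [-0.0, 0.745, 0.667, -0.0]
contact_force: [0.2, 0.6, -2.3]
width: 0.0293
gripper_force: 21.2
```

>>> jog_arm(deltas=[0,0,0,0,0,0,0.5,0,0,0,0,0,0,0.5,0,0,0,0,0,35,0.5,0,0,0,0,0,75,0.5,0,0,-43,49,-307,75,0.7,0,0,-43,49,-307,75,0.7,0,0,-43,49,-307,75,0.7,0,0,-43,49,-307,75,0.7,0,0,-43,49,-307,75,0.7,0,0,-43,49,-307,75,0.7,0,0,-43,49,-307,75,0.7,0,0,-43,49,-307,75,0.7,0,0,-43,49,-307,75,0.7])

```text
clock: 9.0
position: [0.593, -0.2478, 0.1551]
ee_rot: [-0.001, 0.938, 0.348, -0.0]
contact_force: [0.1, 1.1, 0.4]
width: 0.0599
gripper_force: 0.0
```

```bash
python3 m.py g1 .567 .115; python3 - <<'E'
import cv2
i=cv2.imread("pics/g1_t.png")[:300,:330]; j=cv2.imread("pics/g1_s.png")[200:480,300:600]
cv2.imwrite("pics/g.png",cv2.resize(cv2.hconcat([cv2.resize(i,(400,360)),cv2.resize(j,(386,360))]),None,fx=1,fy=1))
E
```

```text
px [289.5 160.2] a80 top [628.5 128.5] scene [627.1 128.3] rel r 62.3 ang 12
px [272.  174.2] a79 top [588.9 174.3] scene [587.4 174.2] rel r 62.9 ang 70
px [314.1 191.4] a77 top [544.5  60. ] scene [540.8  58.6] rel r 60.8 ang -114
px [275.6 195.9] a80 top [529.9 162.6] scene [526.6 162.6] rel r 61.4 ang 129
px [296.1 204.8] a76 top [507.2 107.2] scene [503.2 106.1] rel r 62.4 ang -172
px [417.1 213.9] a89 top [ 490.4 -216.8] scene [ 487.1 -218.3]
9.1
```

View pics/g.png

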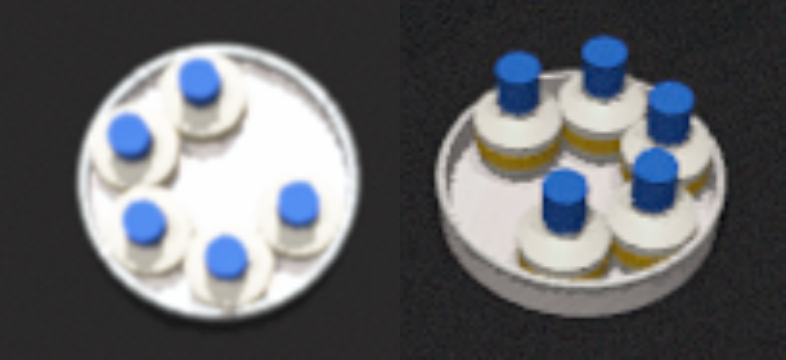

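>>> jog_arm(deltas=[0,0,0,0.5,-1,-40,0.7,0,0,0,0.5,-1,-70,0.7,0,0,0,0.5,-1,-79,0.7,0,0,0,0.5,-1,-79,0.7,0,0,0,0.5,-1,-79,0.2,0,0,0,0.5,-1,-79,0.2,0,0,0,0.5,-1,-79,0.2,0,0,0,0.5,-1,-79,0.2,0,0,0,0.5,-1,-79,0.2,0,0,0,0.5,-1,-79,0.2], grip_force=25)

```text
clock: 10.1
position: [0.5951, -0.2504, 0.0783]
ee_rot: [0.001, 0.938, 0.348, 0.001]
contact_force: [0.1, 0.4, 6.4]
width: 0.0291
gripper_force: 25.4
```

>>> jog_arm(deltas=[0,0,0,0,0,20,0.2,0,0,0,0,0,67,0.2,0,0,0,2,40,67,0.2,0,0,0,4,85,67,0.2,0,0,0,5,130,67,0.2,0,0,0,6,175,67,0.2,0,0,0,8,220,67,0.2,0,0,0,10,265,67,0.2,0,0,0,12,300,67,0.2,0,0,0,12,319,67,0.2,0,0,0,12,319,67,0.2,0,0,0,12,319,67,0.2])

```text
clock: 11.3
position: [0.6058, 0.069, 0.1432]
ee_rot: [0.0, 0.937, 0.348, -0.0]
contact_force: [0.1, -0.4, -1.5]
width: 0.0289
gripper_force: 25.3
```

```bash
python3 - <<'E'
from h import *
import h
S=manip.get_state(); print(S["position"],S["contact_force"])
im={n:imaging.get_image(n) for n in("top","scene")}
z0=S["position"][2]-.0775
for n in im:
  for c,a in caps(n,im[n]):
    p=unproj(n,c,z0+.07)
    if .4<p[0]<.75 and -.05<p[1]<.25: print(n,c.round(1),a,"held-h",(least_squares(lambda p:cen(n,*p,z0)-c,p).x*1000).round(1),"tin-h",(least_squares(lambda p:cen(n,*p,.004)-c,p).x*1000).round(1))
cv2.imwrite("pics/k.png",cv2.resize(im["scene"][140:260,270:400],None,fx=5,fy=5,interpolation=2))
E
```

```text
[0.60578854 0.06895032 0.14321407] [ 0.07954526 -0.37900034 -1.45971097]
top [289.3 160. ] 81 held-h [613.9 125.1] tin-h [629.1 129.1]
top [314. 189.] 43 held-h [540.3  60.4] tin-h [550.9  60.4]
scene [342.5 183.1] 162 held-h [562.3 127.3] tin-h [503.8 106.4]
scene [314.7 188. ] 206 held-h [604.5  72.4] tin-h [549.5  47. ]
scene [359.5 195. ] 167 held-h [582.9 178.9] tin-h [526.1 162.3]
scene [355.5 212.9] 156 held-h [639.5 189.9] tin-h [587.4 174.2]
scene [332.  218.3] 163 held-h [675.8 147.2] tin-h [626.8 128. ]
```

View pics/k.png

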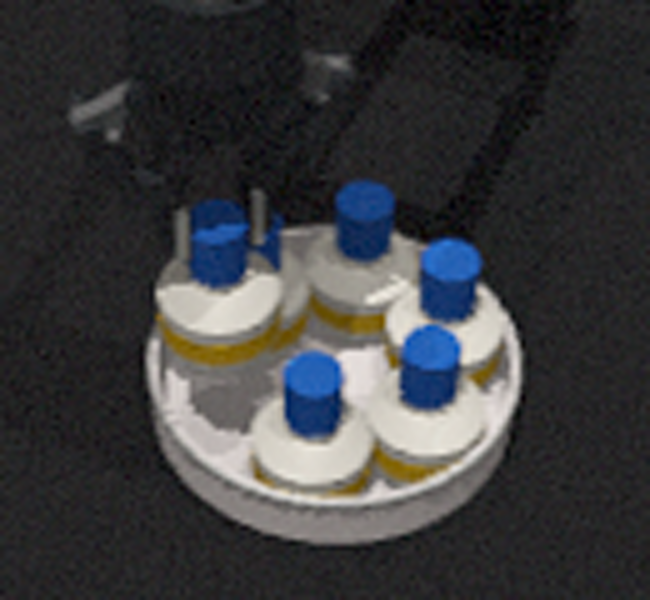

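>>> jog_arm(deltas=[0,0,0,0,1,-12,0.2,0,0,0,0,1,-22,0.2,0,0,0,0,1,-30,0.2,0,0,0,0,1,-36,0.2,0,0,0,0,1,-40,0.2,0,0,0,0,1,-43,0.2,0,0,0,0,1,-43,0.2])

```text
clock: 12.1
position: [0.6059, 0.0701, 0.0999]
ee_rot: [-0.0, 0.938, 0.348, -0.0]
contact_force: [-0.2, 0.0, -0.6]
width: 0.029
gripper_force: 25.3
```

>>> jog_arm(deltas=[0,0,0,0,0,-4,0.2,0,0,0,0,0,-8,0.2,0,0,0,0,0,-12,0.2,0,0,0,0,0,-15,0.2,0,0,0,0,0,-17,0.2,0,0,0,0,0,-19,0.2,0,0,0,0,0,-19,0.2])

```text
clock: 12.8
position: [0.6066, 0.0702, 0.0824]
ee_rot: [0.0, 0.938, 0.348, 0.001]
contact_force: [-1.7, -0.0, 4.4]
width: 0.0289
gripper_force: 25.6
```

>>> jog_arm(deltas=[0,0,0,0,0,2,0.2,0,0,0,0,0,2,0.5,0,0,0,0,0,2,0.5,0,0,0,0,0,35,0.5,0,0,0,0,0,75,0.5,0,0,30,-117,-288,75,0.7,0,0,30,-117,-288,75,0.7,0,0,30,-117,-288,75,0.7,0,0,30,-117,-288,75,0.7,0,0,30,-117,-288,75,0.7,0,0,30,-117,-288,75,0.7,0,0,30,-117,-288,75,0.7,0,0,30,-117,-288,75,0.7,0,0,30,-117,-288,75,0.7])

```text
clock: 14.2
position: [0.4889, -0.2178, 0.1562]
ee_rot: [-0.0, 0.816, 0.578, 0.0]
contact_force: [0.4, 0.5, 0.3]
width: 0.0596
gripper_force: 0.0
```

```bash
python3 m.py n1 .567 .1155; python3 - <<'E'
import cv2
i=cv2.imread("pics/n1_t.png")[:300,:330]; j=cv2.imread("pics/n1_s.png")[200:480,300:600]
cv2.imwrite("pics/n.png",cv2.hconcat([cv2.resize(i,(400,360)),cv2.resize(j,(386,360))]))
E
```

```text
px [289.5 160.4] a77 top [628.  128.4] scene [627.1 128.3] rel r 61.9 ang 12
px [310.2 168.5] a79 top [606.8  71.8] scene [605.4  71. ] rel r 58.9 ang -48
px [272.  174.2] a78 top [589.  174.5] scene [587.4 174.2] rel r 62.6 ang 70
px [314.1 191.4] a75 top [544.3  60. ] scene [540.9  58.6] rel r 61.3 ang -113
px [275.7 196. ] a78 top [529.7 162.4] scene [526.5 162.7] rel r 61.0 ang 130
px [296.1 204.8] a76 top [507.2 107.2] scene [503.4 106.2] rel r 62.4 ang -172
px [416.9 214. ] a82 top [ 489.9 -216.3] scene [ 486.8 -217.9]
px [464.6 252.8] a134 top [ 389.7 -341. ] scene None
14.3
```

View pics/n.png

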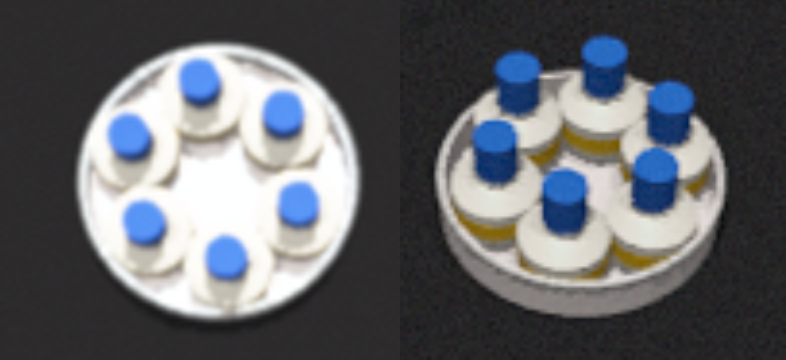

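>>> jog_arm(deltas=[0,0,0,0,0.5,-40,0.7,0,0,0,0,0.5,-70,0.7,0,0,0,0,0.5,-80,0.7,0,0,0,0,0.5,-80,0.7,0,0,0,0,0.5,-80,0.2,0,0,0,0,0.5,-80,0.2,0,0,0,0,0.5,-80,0.2,0,0,0,0,0.5,-80,0.2,0,0,0,0,0.5,-80,0.2,0,0,0,0,0.5,-80,0.2], grip_force=25)

```text
clock: 15.3
position: [0.4901, -0.218, 0.0778]
ee_rot: [0.001, 0.816, 0.578, 0.001]
contact_force: [1.3, 1.4, 5.6]
width: 0.0288
gripper_force: 25.1
```

>>> jog_arm(deltas=[0,0,0,0,0,20,0.2,0,0,0,0,0,60,0.2,0,0,0,0,0,105,0.2,0,0,0,5,20,125,0.2,0,0,0,15,60,125,0.2,0,0,0,25,105,125,0.2,0,0,0,35,150,125,0.2,0,0,0,45,195,125,0.2,0,0,0,56,240,125,0.2,0,0,0,66,285,125,0.2,0,0,0,73,315,125,0.2,0,0,0,77,330,125,0.2,0,0,0,78,333.5,125,0.2,0,0,0,78,333.5,125,0.2,0,0,0,78,333.5,125,0.2])

```text
clock: 16.8
position: [0.5667, 0.1145, 0.2012]
ee_rot: [0.0, 0.816, 0.578, -0.001]
contact_force: [-0.3, -0.2, -1.2]
width: 0.0288
gripper_force: 25.2
```

>>> jog_arm(deltas=[0,0,0,0.3,1.7,-15,0.2,0,0,0,0.3,1.7,-33,0.2,0,0,0,0.3,1.7,-50,0.2,0,0,0,0.3,1.7,-62,0.2,0,0,0,0.3,1.7,-69,0.2,0,0,0,0.3,1.7,-69,0.2,0,0,0,0.3,1.7,-69,0.2])

```text
clock: 17.5
position: [0.5677, 0.1174, 0.1328]
ee_rot: [0.0, 0.816, 0.578, 0.0]
contact_force: [-1.5, -0.3, -1.7]
width: 0.0288
gripper_force: 25.2
```

```bash
python3 - <<'E'
from h import *
S=manip.get_state(); print(S["position"],S["contact_force"])
im=imaging.get_image("scene")
cv2.imwrite("pics/q.png",cv2.resize(im[140:260,270:400],None,fx=5,fy=5,interpolation=2))
z0=S["position"][2]-.0775; n="scene"
for c,a in caps(n,im):
    p=unproj(n,c,z0+.07)
    if .4<p[0]<.75 and -.05<p[1]<.25: print(c.round(1),a,"held-h",(least_squares(lambda p:cen(n,*p,z0)-c,p).x*1000).round(1),"tin-h",(least_squares(lambda p:cen(n,*p,.004)-c,p).x*1000).round(1))
E
```

```text
[0.56773419 0.11743435 0.13280992] [-1.47577484 -0.33610663 -1.70308717]
[341.3 186.2] 139 held-h [563.5 125.2] tin-h [515.6 108. ]
[320.1 187.2] 159 held-h [587.6  79.2] tin-h [541.3  58.8]
[359.6 195.2] 165 held-h [574.  176.5] tin-h [526.8 162.7]
[314.2 205.3] 153 held-h [647.6  90.6] tin-h [605.4  70.9]
[355.4 212.8] 159 held-h [630.6 186.9] tin-h [587.2 173.9]
[332.2 218.1] 169 held-h [666.8 144.2] tin-h [626.  128.3]
```

View pics/q.png

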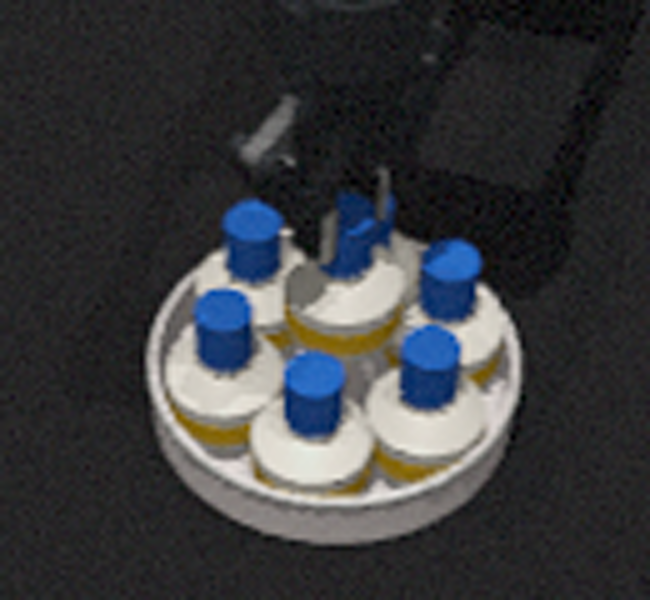

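>>> jog_arm(deltas=[0,0,0,-0.5,-0.8,-4,0.2,0,0,0,-0.5,-0.8,-8,0.2,0,0,0,-0.5,-0.8,-12,0.2,0,0,0,-0.5,-0.8,-16,0.2,0,0,0,-0.5,-0.8,-20,0.2,0,0,0,-0.5,-0.8,-23,0.2,0,0,0,-0.5,-0.8,-23,0.2])

```text
clock: 18.25
position: [0.5667, 0.1168, 0.1088]
ee_rot: [-0.0, 0.816, 0.579, -0.0]
contact_force: [0.4, -0.5, -1.8]
width: 0.0291
gripper_force: 25.2
```

>>> jog_arm(deltas=[0,0,0,0,0,-2,0.2,0,0,0,0,0,-4,0.2,0,0,0,0,0,-6,0.2,0,0,0,0,0,-8,0.2,0,0,0,0,0,-10,0.2,0,0,0,0,0,-10,0.2])

```text
clock: 18.85
position: [0.5671, 0.1166, 0.0989]
ee_rot: [0.0, 0.816, 0.579, -0.0]
contact_force: [2.1, -1.8, -1.5]
width: 0.0288
gripper_force: 25.3
```

Passing between the others with about 2 N on the wrist; continuing to the floor at about z 82.

>>> jog_arm(deltas=[0,0,0,0,0,-3,0.2,0,0,0,0,0,-6,0.2,0,0,0,0,0,-9,0.2,0,0,0,0,0,-12,0.2,0,0,0,0,0,-14,0.2,0,0,0,0,0,-16,0.2,0,0,0,0,0,-18,0.2,0,0,0,0,0,-18,0.2])

```text
clock: 19.65
position: [0.5673, 0.1168, 0.082]
ee_rot: [0.001, 0.816, 0.579, 0.0]
contact_force: [1.8, -3.8, 3.4]
width: 0.0288
gripper_force: 25.7
```

>>> jog_arm(deltas=[0,0,0,0,0,1,0.2,0,0,0,0,0,1,0.45,0,0,0,0,0,1,0.45,0,0,0,0,0,1,0.45,0,0,0,0,0,20,0.45,0,0,0,0,0,60,0.45,0,0,0,0,0,110,0.45,0,0,0,0,-50,150,0.45,0,0,0,0,-100,150,0.45,0,0,0,0,-150,150,0.45,0,0,0,0,-200,150,0.45,0,0,0,0,-250,150,0.45,0,0,0,0,-250,150,0.45,0,0,0,0,-250,150,0.45,0,0,0,0,-250,150,0.45])

```text
clock: 21.15
position: [0.5664, -0.1318, 0.2309]
ee_rot: [-0.001, 0.816, 0.579, 0.0]
contact_force: [-0.4, 0.1, -0.2]
width: 0.0385
gripper_force: 0.0
```

```bash
python3 m.py r1 .567 .1155; python3 - <<'E'
import cv2
i=cv2.imread("pics/r1_t.png")[:300,:330]; j=cv2.imread("pics/r1_s.png")[200:480,300:600]
cv2.imwrite("pics/r.png",cv2.hconcat([cv2.resize(i,(400,360)),cv2.resize(j,(386,360))]))
E
```

```text
px [289.5 160.4] a78 top [628.1 128.5] scene [627.2 128.3] rel r 62.0 ang 12
px [310.3 168.6] a78 top [606.7  71.7] scene [605.4  70.9] rel r 59.0 ang -49
px [272.  174.2] a79 top [588.9 174.3] scene [587.5 174.3] rel r 62.5 ang 70
px [293.1 182.5] a77 top [567.5 117.1] scene [566.7 116.7] rel r 1.4 ang 87
px [314.1 191.4] a75 top [544.3  60. ] scene [540.9  58.7] rel r 61.2 ang -114
px [275.4 196.4] a78 top [528.6 163.1] scene [525.  163.3] rel r 62.4 ang 130
px [296.1 204.8] a76 top [507.2 107.2] scene [503.5 106.3] rel r 62.3 ang -172
px [453.6 210.1] a50 top [ 502.6 -315.1] scene [ 498.1 -325.3]
21.25
```

View pics/r.png

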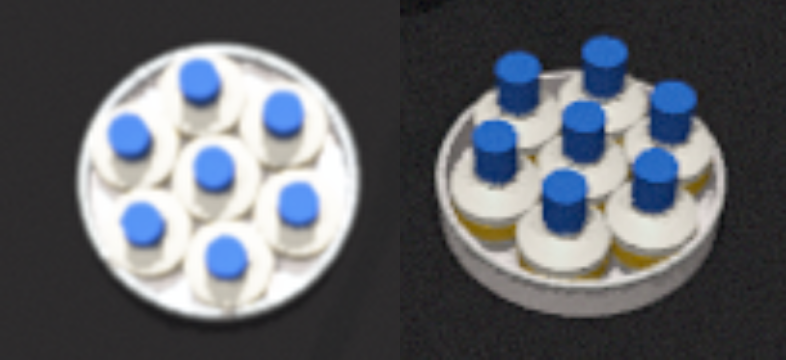

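All seven bottles stand in the tin, one in the middle (crop pixel 213,168) and six round it. Both cameras agree they are at floor height, and the gripper is clear.

```bash
python3 -c "
from rig import manip
print(manip.sign_off())"
```

```text
the job is handed in; nothing more can be done
None
```

All seven bottles stand upright in the tin, one in the middle and six round it. I handed the job in at about 21 s with the gripper clear and the bystanders not touched; the hand-in returned no verdict.

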